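# Take an oiled house front off the finishing stand

## Robot

A 6-joint arm with a two-finger parallel gripper is mounted at the origin on a cart in front of the work surface, level with it; the furniture and walls round the work are solid. World frame = base frame: x ahead of the robot, y to its left, z up, the work surface at z = 0. Lengths are in m, angles in rad, forces in N, time in s.
With the tool pointing down it reaches from about 0.375 to 0.975 m from the base axis. Payload 3.8 kg.
Tool frame: the origin (TCP) lies between the finger pads; the fingertips stand tip_reach ahead of it and the grasp point (between the pads) lies 2 mm behind it (tip_reach is the distance from the TCP to the fingertips, in m); z points along the fingers, y is the line along which they close (so a half turn about z gives the same grasp; the last joint's range is limited). The gripper opens to 88 mm and grips with 3 to 60 N. Pads are 18 mm wide; open, the fingers measure 123 mm over their backs; the gripper's body (75 mm by 187 mm) begins 45 mm behind the grasp point.
Start: joints at [-1.141, 0.264, 1.604, -0, 1.274, -0.037], TCP at [0.304, -0.603, 0.256] pointing down, gripper open.
Joint ranges: [-2.63, 2.63], [-0.94, 2.18], [0.31, 2.57], [-1.31, 4.45], [0, 2.66], [-2.55, 2.55]. Speed limits (rad/s): [2.57, 2.57, 3.14, 3.14, 3.14, 3.14].

## Interface

Orientations are given as a 3x3 rotation matrix whose columns are the frame's x, y, z axes.
In Python, from cell import * gives the robot as it stands.
- The arm moves only by the tool servo_tool, never from a script. Its arguments are lists of equal length, an entry for each row: "jaw": the finger opening in mm, from 0 to 88.1; "travel": the shift along the tool's x, y, z in mm, a list of three; "yaw": the turn about the tool's z in rad. A call has 1 to 12 rows; each row is the pose to reach, as a shift and turn from the pose commanded when the call began, along the tool's axes at that moment; what a row does not reach only later rows make up. A row lasts 1/8 s, in which the tool goes at most 62.5 mm and 10.7 degrees, less where a joint would pass 70% of its speed; a pose out of reach is approached as far as the arm can. A call with a gripper value outside its range is refused whole. The fingers move at their own pace and stop on an object; the grip force is fixed at half the most. Time passes only in rows, so rows that repeat a pose let the fingers close. It gives the time, the measured TCP pose, the force, the opening and the grip force at its end, in the units of the state.
- observe(): the state, without advancing time (a new reading comes with each control period).
- snapshot(name): name is "side" or "top"; returns a dict with "pixels" (400x640x3 uint8, blue, green, red), "depth" (400x640 float32, m along the optical axis (not along the pixel's ray), 0 where there is no reading), "mtx" (3x3 intrinsics, pixels), "dist" ([k1, k2, p1, p2, k3] as OpenCV has them; the pictures are not rectified), "R" (3x3) and "t" (3): a world point X has camera coordinates R X + t. Camera axes: x right, y down, z forward; pixel columns grow to the right and rows downward; lengths in m; the calibration is good to about 2 mm. A picture is of the moment at which its call begins.
- finish_job(): hands the job in; it is judged then, once.
The state is a dict: "time_s": time; "joints": joint angles; "qd": joint speeds; "effort": joint torques, N m; "ee_pos": TCP position; "tool_rot": TCP orientation; "ft_force": force on the tool from outside, world axes, zero at the start; "moment": the same for the moment, N m; "finger_gap": opening from 0.0 (shut) to 1.0 (fully open); "grasp_force": force on a finger pad.
Only numpy, scipy, OpenCV 4.12 (cv2) and the standard library are available. Lean on these libraries where they do the work, as an engineer would, in place of code of your own. Each camera call takes 0.05 s, during which the arm holds its last target. There are 200 camera calls.

## Task

Take the house front off the finishing stand: turn the wing nut on the sloping stud until its slot lines up with the cross pin (find this by feel, without forcing) and put it in the tray, then the spacer in the tray too, then lay the house front flat on the slatted drying rack. It is freshly oiled, so do not drop it. Leave the jar, sanding block, key fob and spatula where they are.

Things in the scene. Friction and masses are not known exactly. Their poses are not given: they have to be found in the camera images.
- stand: Plywood stand fixed to the table: base 150x90x14 mm (x, y, z), origin under its centre, x away from the robot give or take its yaw. A board 50 mm wide slopes 30 degrees, falling towards -x, and bears a 48 mm round boss, 12 mm high. A steel stud stands on it, square to the slope, axis (-0.5, 0, 0.866) in the stand's frame: 27 mm thick for 28 mm, then an 8 mm neck
- stud_foot (a point): where the stud's axis meets the top face of the boss, at (0, 0, 75 mm) in the stand's frame; axes as the stand's
- stud_tip (a point): tip of the stud, 56 mm along its axis from the boss; axes as the stand's
- pin_mid (a point): middle of the steel cross pin through the neck, above the nut, 51.5 mm along the stud from the boss. Pin 4 mm square, 24 mm long, does not turn. Its angle about the stud differs each time: anticlockwise seen from the tip, -0.3 to +0.5 rad from the up-slope direction (0.866, 0, 0.5) of the stand. This point's axes are the stand's and do not show the angle
- wing_nut: loose steel quarter-turn wing nut, 120 g, topmost on the stud. Origin mid underside, z along its bore (outward along the stud), x along its wings. Hub 36x30x18 mm (x, y, z); take it across its flat y faces. Wings 10 mm thick reach 39 mm each way along x, up to z = 23 mm. It lies on the spacer, underside 30 mm above the boss, with 1.5 mm play below the pin; no thread, turns easily
- wing_nut_mid (a point): middle of the hub, 9 mm above its underside. A keyhole slot along the nut's x, 7 mm wide, 27 mm long, goes right through: the nut passes over the pin only with its x within about 0.15 rad of it, else it stops hard when pulled. At the start its x is 0.75 rad clockwise (seen from the tip) of up-slope, so it needs 0.45 to 1.25 rad anticlockwise
- spacer: loose light wooden ring under the nut, 30 g: 46 mm outside, 30 mm bore, 18 mm high. Origin at the middle of its underside, z along its bore. At the start its underside is 12 mm above the boss
- spacer_mid (a point): middle of the spacer, 9 mm above its underside
- house_front: loose flat wooden house front 12 mm thick, about 70 g, on the boss under the spacer. Origin mid of its 30 mm square hole on its underside, z square to it (outward along the stud). 60 mm wide (y), straight-sided from x = +35 to -45 mm, then a gable to a point at x = -75 mm. -x points down the slope at the start, give or take play; it overhangs the boss, 12 mm clear of the narrower board
- house_front_mid (a point): point of the house front's underside midway along it, under its centre of mass, at x = -15 mm in its frame. Drawn off crookedly or off-centre, the hole catches under the cross pin
- tray: open wooden tray 120x170 mm (x, y), 26 mm high, walls and floor 5 mm, fixed; origin under its centre. Tray and rack stand on either side of the stand and change sides.
- rack: slatted wooden drying rack 120x170 mm (x, y), fixed; four slats along y, 14 mm wide and 30 mm apart, their tops 20 mm above the table; origin under its centre
- turned_jar_1: closed turned wooden jar with a knob, 47 mm across, 73 mm tall, loose; leave it where it is. Origin at the middle of its underside
- sanding_block_1: cork sanding block 39x65x28 mm (x, y, z), loose; leave it where it is. Origin at the middle of its underside
- key_fob_1: flat wooden key fob 20x50x8 mm (x, y, z), loose; leave it where it is. Origin at the middle of its underside
- spatula_1: flat wooden spatula 120x26x6 mm (x, y, z), loose; leave it where it is. Origin at the middle of its underside
Mind the look-alikes: they are no part of the job. Of the things shaped like the spacer, the wooden one is meant.

How it is judged:
On the way, in this order (a step that is already met when the one before it is completed fails the run):
1. the wing nut is released in the tray, with the spacer and the house front still on the stud (x of wing_nut_mid in the frame of tray between -0.055 and 0.055 m and y of wing_nut_mid in the frame of tray between -0.08 and 0.08 m and z of wing_nut_mid in the frame of tray below 0.045 m and contact force between wing_nut and the fingers below 0.1 N and distance between each of spacer, house_front and stud_foot below 0.03 m), for 0.2 s.
2. the spacer is released in the tray, with the house front still on the stud (x of spacer_mid in the frame of tray between -0.055 and 0.055 m and y of spacer_mid in the frame of tray between -0.08 and 0.08 m and z of spacer_mid in the frame of tray below 0.045 m and contact force between spacer and the fingers below 0.1 N and distance between house_front and stud_foot below 0.03 m), for 0.2 s.
At the end, for the whole second after the job is handed in: The wing nut and the spacer lie in the tray (their middles inside its walls, less than 45 mm above the table), the house front lies flat on the rack's slats (within 0.08 rad, its middle within 55 mm of the rack's centre), all released and at rest (x of wing_nut_mid in the frame of tray between -0.055 and 0.055 m and y of wing_nut_mid in the frame of tray between -0.08 and 0.08 m and z of each of wing_nut_mid, spacer_mid in the frame of tray below 0.045 m and contact force between each of wing_nut, spacer, house_front and the fingers below 0.1 N and x of spacer_mid in the frame of tray between -0.055 and 0.055 m and y of spacer_mid in the frame of tray between -0.08 and 0.08 m and horizontal distance between house_front_mid and rack below 0.055 m and angle between the z axis of house_front and the z axis of rack, either way round below 0.08 rad and contact force between house_front and rack above 0.1 N and linear speed of each of wing_nut, spacer, house_front below 0.03 m/s); the robot touches nothing.
It fails at once if the wing nut is forced against the stand or its stud (over 60 N) (contact force between wing_nut and stand above 60 N).
It fails at once if the house front is dropped (falls faster than 0.7 m/s out of the fingers) (linear speed of house_front above 0.7 m/s and contact force between house_front and the fingers below 0.1 N).
It fails at once if the jar, sanding block, key fob or spatula is moved by more than 30 mm (distance of any of turned_jar_1, sanding_block_1, key_fob_1, spatula_1 from where it was at the start of the episode above 0.03 m).
It also fails if it takes over 72 s, if anything falls off the work surface, if the arm or the gripper's body presses on something with over 40 N, if the wrist force passes 120 N, or if a joint passes its speed limit or range.

## Working session

There is one attempt and no reset: what is moved stays moved. The work goes in short steps, Python scripts to look and compute and a tool call to move; the robot and the scene stay as the last step left them, time stands still between calls to the robot, and variables do not carry over. Pictures are saved under pics/ and viewed, at most 10 in all, crops included, and the job is handed in when it is done.

Besides the shell and the picture viewer there is one more tool, called after "Request:" in YAML: its name, and indented under it one key for each argument. servo_tool: Moves the arm, as the interface text tells. Its arguments: {"type":"object","properties":{"jaw":{"type":"array","items":{"type":"number"}},"travel":{"type":"array","items":{"type":"array","items":{"type":"number"}}},"yaw":{"type":"array","items":{"type":"number"}}},"required":["jaw","travel","yaw"]}

```bash
ls; mkdir -p pics; python3 - <<'E'
from cell import *
import cv2,numpy as np
s=observe();print({k:np.round(v,3).tolist() for k,v in s.items()})
try: print(tip_reach)
except Exception as e: print(e)
for n in("side","top"):
    d=snapshot(n);np.savez(f"pics/{n}0.npz",**d);cv2.imwrite(f"pics/{n}0.png",d["pixels"])
    print(n,d["mtx"].round(1).tolist(),np.round(d["dist"],3),(-d["R"].T@d["t"]).round(3),d["R"].round(2).tolist())
E
```

```text
pics
{'time_s': 0.0, 'joints': [-1.141, 0.265, 1.605, 0.0, 1.274, -0.037], 'qd': [0.0, 0.0, 0.0, -0.002, -0.001, -0.001], 'effort': [-0.001, -50.211, -35.687, 0.073, 0.029, -0.0], 'ee_pos': [0.303, -0.602, 0.254], 'tool_rot': [[0.893, 0.45, -0.001], [0.45, -0.893, 0.002], [0.0, -0.002, -1.0]], 'ft_force': [-0.168, -0.15, 0.138], 'moment': [0.009, -0.01, -0.03], 'grasp_force': 0.0, 'finger_gap': 0.999}
0.017
side [[411.4, 0.0, 325.2], [0.0, 411.4, 195.5], [0.0, 0.0, 1.0]] [-0.052  0.     0.     0.     0.   ] [0.613 0.982 0.62 ] [[-1.0, 0.03, 0.0], [0.01, 0.48, -0.88], [-0.03, -0.88, -0.48]]
top [[405.0, 0.0, 316.9], [0.0, 405.0, 198.7], [0.0, 0.0, 1.0]] [-0.023  0.     0.     0.     0.   ] [ 0.363 -0.002  1.204] [[-0.02, -1.0, 0.0], [-0.98, 0.02, -0.19], [0.19, -0.01, -0.98]]
```

View pics/top0.png

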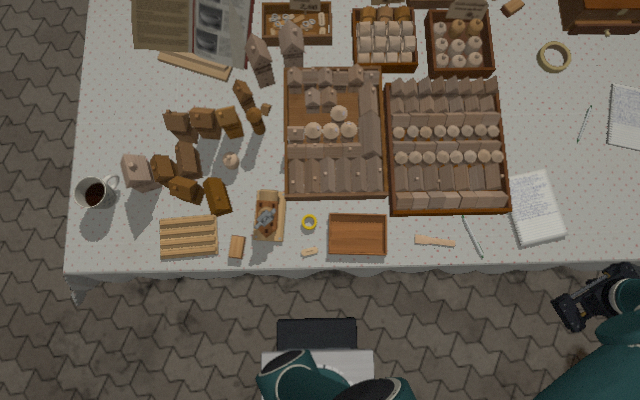

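View pics/side0.png

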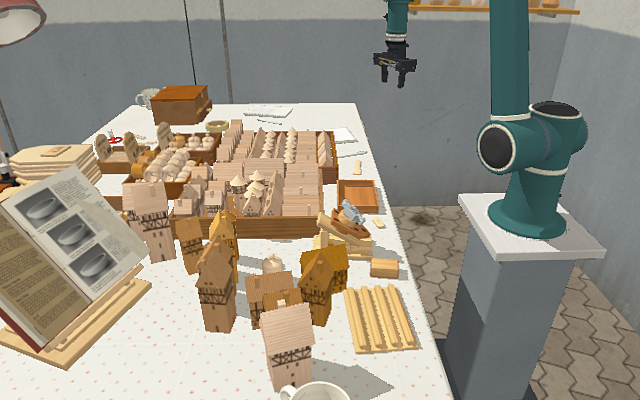

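```bash
cat > h.py <<'E'
import numpy as np,cv2
def load(n): return dict(np.load(f"pics/{n}.npz"))
def ray(d,uv):
    p=cv2.undistortPoints(np.array(uv,float).reshape(-1,1,2),d["mtx"],d["dist"]).reshape(-1,2)
    r=np.c_[p,np.ones(len(p))]@d["R"]; return -d["R"].T@d["t"],r
def onplane(d,uv,z):
    c,r=ray(d,uv); return c+r*((z-c[2])/r[:,2])[:,None]
def cloud(d,x0,x1,y0,y1):
    u,v=np.meshgrid(np.arange(x0,x1),np.arange(y0,y1)); u=u.ravel();v=v.ravel()
    c,r=ray(d,np.c_[u,v]); z=d["depth"][v,u]
    return c+r*z[:,None],np.c_[u,v],z>0
def proj(d,X):
    rv=cv2.Rodrigues(d["R"])[0]
    return cv2.projectPoints(np.array(X,float).reshape(-1,1,3),rv,d["t"],d["mtx"],d["dist"])[0].reshape(-1,2)
E
python3 - <<'E'
from h import *
t=load("top0");s=load("side0")
a=cv2.resize(t["pixels"][180:275,240:330],None,fx=6,fy=6,interpolation=cv2.INTER_CUBIC)
b=cv2.resize(s["pixels"][190:260,310:400],None,fx=6,fy=6,interpolation=cv2.INTER_CUBIC)
a=a[:570,:400];b=b[:, :400]
im=np.zeros((570,800,3),np.uint8);im[:,:400]=a;im[:420,400:]=b
cv2.imwrite("pics/crop0.png",im)
for n,uv in dict(rackTL=(161,218),rackTR=(216,216),rackBR=(217,254),rackBL=(160,258)).items(): print(n,onplane(t,[uv],.02).round(3))
for n,uv in dict(trTL=(329,214),trTR=(387,215),trBR=(386,255),trBL=(328,254)).items(): print(n,onplane(t,[uv],.026).round(3))
for n,uv in dict(jar=(231,160),block=(236,246),fob=(309,252),spat=(435,240),tape=(309,222)).items(): print(n,onplane(t,[uv],.02).round(3))
P,uv,ok=cloud(t,250,290,185,245)
P=P[ok]
print("noise/height",[(z,((abs(P[:,2]-z)<.005).sum())) for z in np.arange(0,.16,.01)])
E
```

```text
rackTL [[0.541 0.45  0.02 ]]
rackTR [[0.543 0.287 0.02 ]]
rackBR [[0.431 0.282 0.02 ]]
rackBL [[0.423 0.447 0.02 ]]
trTL [[ 0.54  -0.047  0.026]]
trTR [[ 0.533 -0.217  0.026]]
trBR [[ 0.416 -0.208  0.026]]
trBL [[ 0.423 -0.04   0.026]]
jar [[0.713 0.245 0.02 ]]
block [[0.453 0.227 0.02 ]]
fob [[0.431 0.015 0.02 ]]
spat [[ 0.456 -0.355  0.02 ]]
tape [[0.518 0.013 0.02 ]]
noise/height [(np.float64(0.0), np.int64(750)), (np.float64(0.01), np.int64(435)), (np.float64(0.02), np.int64(190)), (np.float64(0.03), np.int64(13)), (np.float64(0.04), np.int64(15)), (np.float64(0.05), np.int64(30)), (np.float64(0.06), np.int64(136)), (np.float64(0.07), np.int64(106)), (np.float64(0.08), np.int64(94)), (np.float64(0.09), np.int64(187)), (np.float64(0.1), np.int64(191)), (np.float64(0.11), np.int64(116)), (np.float64(0.12), np.int64(85)), (np.float64(0.13), np.int64(38)), (np.float64(0.14), np.int64(1)), (np.float64(0.15), np.int64(0))]
```

View pics/crop0.png

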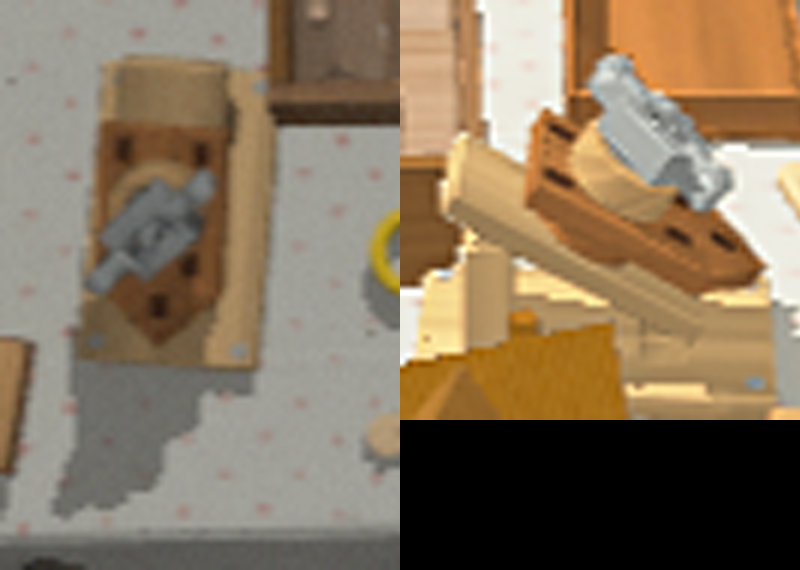

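```bash
python3 - <<'E'
from h import *
t=load("top0");s=load("side0")
c=lambda x,y:((x+.5)/6-.5+240,(y+.5)/6-.5+180)
B=onplane(t,[c(103,57),c(275,65),c(255,368),c(78,358)],.014);print("base corners\n",B.round(4))
print("sizes",[np.linalg.norm(B[i]-B[(i+1)%4]).round(4) for i in range(4)],"centre",B.mean(0).round(4))
ex=(B[0]+B[1]-B[2]-B[3])[:2];print("yaw from long",np.arctan2(ex[1],ex[0]),"short",np.arctan2(*( -(B[1]+B[2]-B[0]-B[3])[[0,1]]*[-1,1])[::1]))
for n,d,(x0,x1,y0,y1) in(("top",t,(250,282,190,246)),("side",s,(325,385,195,245))):
    P,uv,ok=cloud(d,x0,x1,y0,y1); hsv=cv2.cvtColor(d["pixels"],cv2.COLOR_BGR2HSV)[uv[:,1],uv[:,0]].astype(int)
    grey=ok&(hsv[:,1]<60)&(P[:,2]>.085)&(P[:,2]<.14)
    red=ok&(hsv[:,0]<13)&(hsv[:,1]>90)&(P[:,2]>.045)&(P[:,2]<.11)
    print(n,"grey",grey.sum(),P[grey].mean(0).round(4),P[grey].min(0).round(3),P[grey].max(0).round(3))
    G=P[grey];q=G-G.mean(0);w=np.linalg.svd(q)[2];print(" main axis",w[0].round(3),"normal",w[2].round(3))
    Q=P[red]
    for _ in range(4):
        m=Q.mean(0);w=np.linalg.svd(Q-m)[2][2];r=(Q-m)@w;Q=Q[abs(r)<.004]
    w*=np.sign(w[2]);print(" red",red.sum(),len(Q),m.round(4),"normal",w.round(3),"yaw",np.arctan2(-w[1],-w[0]),"rms",r.std())
# heights around rack & stand
P,uv,ok=cloud(t,100,420,120,260)
for n,(xa,xb,ya,yb) in dict(rackbody=(.38,.60,.27,.47),far=(.56,.62,.2,.5),around=(.53,.64,-.1,.2),stray=(.40,.56,-.22,-.03)).items():
    k=ok&(P[:,0]>xa)&(P[:,0]<xb)&(P[:,1]>ya)&(P[:,1]<yb);i=np.argmax(np.where(k,P[:,2],-1));print(n,P[i].round(3))
    k2=k&(P[:,2]>.06); 
    if k2.any(): print("   >60mm: minx",P[k2].min(0).round(3))
E
```

```text
base corners
 [[0.6225 0.1676 0.014 ]
 [0.6164 0.0816 0.014 ]
 [0.4653 0.0929 0.014 ]
 [0.4722 0.1794 0.014 ]]
sizes [np.float64(0.0863), np.float64(0.1515), np.float64(0.0868), np.float64(0.1508)] centre [0.5441 0.1304 0.014 ]
yaw from long -0.07647036783436188 short -0.07559886196691945
top grey 220 [0.5205 0.1309 0.1157] [0.494 0.102 0.09 ] [0.574 0.162 0.137]
 main axis [-0.612  0.728 -0.309] normal [-0.525 -0.082  0.847]
 red 54 46 [0.5263 0.1297 0.0797] normal [-0.5    0.014  0.866] yaw -0.028229940335636933 rms 0.001393884286342912
side grey 307 [0.5211 0.1425 0.1127] [0.492 0.107 0.087] [0.585 0.167 0.133]
 main axis [-0.602  0.709 -0.367] normal [-0.183 -0.57  -0.801]
 red 20 20 [0.5309 0.1391 0.0822] normal [-0.499  0.039  0.866] yaw -0.07794637591838943 rms 0.0005750160772449868
rackbody [0.599 0.365 0.145]
   >60mm: minx [0.541 0.27  0.06 ]
far [0.607 0.369 0.15 ]
   >60mm: minx [0.56  0.238 0.06 ]
around [0.535 0.107 0.137]
   >60mm: minx [ 0.53 -0.1   0.06]
stray [ 0.536 -0.184  0.032]
```

```bash
cat > plan.py <<'E'
# plan.py: turn stand-frame or world TCP waypoints into travel/yaw rows from the commanded pose (kept in cmd.json)
import json,sys,os,numpy as np
S=np.array([.544,.1305,0]);PH=-.076
EX=np.array([np.cos(PH),np.sin(PH),0]);EY=np.array([-EX[1],EX[0],0]);EZ=np.array([0,0,1.])
def W(x,y,z): return S+(x*EX+y*EY+z*EZ)/1e3       # stand frame mm -> world m
def cmd(): return json.load(open("cmd.json")) if os.path.exists("cmd.json") else [.304,-.603,.256,.467]
def rows(wps,save=True):   # wps: list of (world xyz, theta)
    c=cmd();p=np.array(c[:3]);th=c[3];x=np.array([np.cos(th),np.sin(th),0]);y=np.array([x[1],-x[0],0])
    out=[]
    for q,t in wps:
        d=(np.array(q)-p)*1e3;out.append(([round(float(d@x),1),round(float(d@y),1),round(float(-d[2]),1)],round(th-t,3)));print(out[-1])
    tr,yw=out[-1];e=p+(x*tr[0]+y*tr[1]-EZ*tr[2])/1e3
    if save: json.dump([*e,th-yw],open("cmd.json","w"))
    return out
E
python3 - <<'E'
from plan import *
rows([(W(-20.5,0,200),PH-.6)])
rows([(W(-20.5,0,127.5),PH-.6)])
E
```

```text
([527.0, -557.5, 56.0], 1.143)
([-0.0, 0.0, 72.5], 0.0)
```

Request:
servo_tool:
  jaw: [88,88,88,88,88,88,88,88,88,88,88,88]
  travel:
    - [527,-557.5,0]
    - [527,-557.5,0]
    - [527,-557.5,0]
    - [527,-557.5,0]
    - [527,-557.5,0]
    - [527,-557.5,0]
    - [527,-557.5,0]
    - [527,-557.5,0]
    - [527,-557.5,0]
    - [527,-557.5,0]
    - [527,-557.5,0]
    - [527,-557.5,56]
  yaw: [0,0,0,0,0.2,0.4,0.6,0.8,1.0,1.143,1.143,1.143]

```text
time_s: 1.6
ee_pos: [0.506, 0.067, 0.2324]
tool_rot: [[0.779, -0.627, 0.005], [-0.627, -0.779, 0.0], [0.004, -0.003, -1.0]]
ft_force: [0.0, 0.2, 0.2]
finger_gap: 0.997
grasp_force: 0.0
```

Request:
servo_tool:
  jaw: [88,88]
  travel:
    - [0,0,0]
    - [0,0,0]
  yaw: [0,0]

```text
time_s: 1.85
ee_pos: [0.5036, 0.0647, 0.2301]
tool_rot: [[0.781, -0.625, -0.001], [-0.625, -0.781, -0.001], [-0.001, 0.001, -1.0]]
ft_force: [0.4, -0.4, 0.9]
finger_gap: 1.002
grasp_force: 0.0
```

```bash
python3 - <<'E'
from plan import *
from cell import *
p=[]
for _ in range(1):
    s=observe();R=s["tool_rot"];p=list(s["ee_pos"])+[np.arctan2(R[1,0],R[0,0])]
print(np.round(p,4),s["qd"].round(3))
json.dump([float(v) for v in p],open("cmd.json","w"))
rows([(W(-20.5,0,200),PH-.6)],0)
rows([(W(-20.5,0,127.5),PH-.6)],0)
E
```

```text
[ 0.5036  0.0647  0.2301 -0.675 ] [-0.029 -0.017 -0.008  0.001 -0.001  0.002]
([-26.5, -65.0, 30.1], 0.001)
([-26.5, -65.0, 102.6], 0.001)
```

Request:
servo_tool:
  jaw: [88,88,88,88,88,60,45,36,36]
  travel:
    - [-26.5,-40,15]
    - [-26.5,-65,30]
    - [-26.5,-65,70]
    - [-26.5,-65,95]
    - [-26.5,-65,102.5]
    - [-26.5,-65,102.5]
    - [-26.5,-65,102.5]
    - [-26.5,-65,102.5]
    - [-26.5,-65,102.5]
  yaw: [0,0,0,0,0,0,0,0,0]

```text
time_s: 2.98
ee_pos: [0.5246, 0.1323, 0.1289]
tool_rot: [[0.78, -0.626, 0.001], [-0.626, -0.78, 0.0], [0.001, -0.001, -1.0]]
ft_force: [0.4, -0.4, 0.7]
finger_gap: 0.568
grasp_force: 0.0
```

```bash
python3 - <<'E'
from plan import *
from cell import *
import cv2
s=observe();print(s["ee_pos"].round(4),s["ft_force"].round(1),s["finger_gap"]*88.1,s["grasp_force"])
d=snapshot("side");np.savez("pics/side1.npz",**d)
cv2.imwrite("pics/side1.png",cv2.resize(d["pixels"][150:260,290:420],None,fx=6,fy=5.4,interpolation=cv2.INTER_CUBIC))
E
```

```text
[0.5246 0.1323 0.1289] [ 0.4 -0.4  0.7] 50.055170990924424 0.0
```

View pics/side1.png

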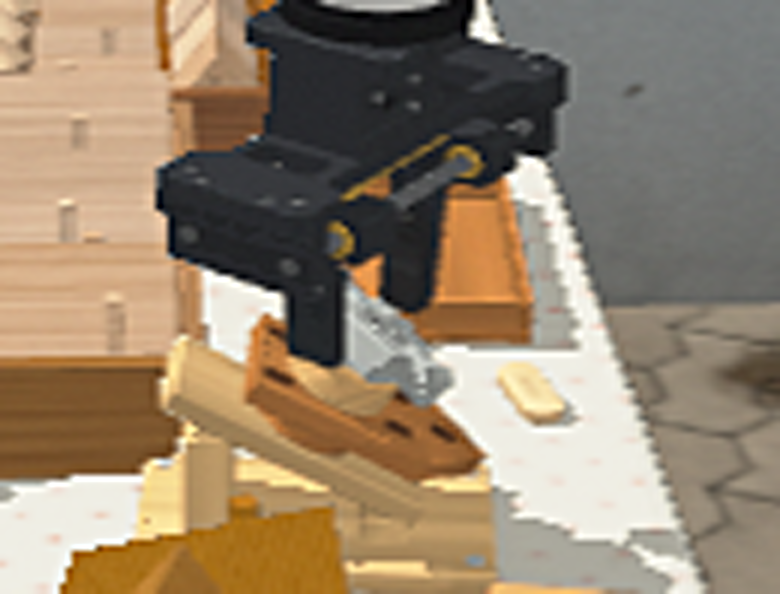

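Request:
servo_tool:
  jaw: [36,36,36,36,36,36,35,32,25,25,25]
  travel:
    - [0,0,0]
    - [0,0,0]
    - [0,0,0]
    - [0,0,0]
    - [0,0,1]
    - [0,0,2]
    - [0,0,4]
    - [0,0,4]
    - [0,0,4]
    - [0,0,4]
    - [0,0,4]
  yaw: [0,0,-0.1,-0.2,-0.3,-0.4,-0.43,-0.43,-0.43,-0.43,-0.43]

```text
time_s: 4.4
ee_pos: [0.5243, 0.132, 0.125]
tool_rot: [[0.97, -0.245, 0.0], [-0.245, -0.97, -0.0], [0.0, 0.0, -1.0]]
ft_force: [-3.5, -1.2, 6.5]
finger_gap: 0.375
grasp_force: 28.2
```

```bash
python3 - <<'E'
from plan import *
from cell import *
import cv2
s=observe();print(s["ee_pos"].round(4),s["ft_force"].round(1),s["moment"].round(2),s["finger_gap"]*88.1,s["grasp_force"])
a=cv2.resize(snapshot("side")["pixels"][170:240,320:400],None,fx=5,fy=5,interpolation=cv2.INTER_CUBIC)
b=cv2.resize(snapshot("top")["pixels"][180:250,230:310],None,fx=5,fy=5,interpolation=cv2.INTER_CUBIC)
cv2.imwrite("pics/c2.png",np.hstack([a,b]))
E
```

```text
[0.5243 0.132  0.125 ] [-3.5 -1.2  6.5] [-0.24  0.46 -0.04] 33.05707460660905 28.1745378440246
```

View pics/c2.png

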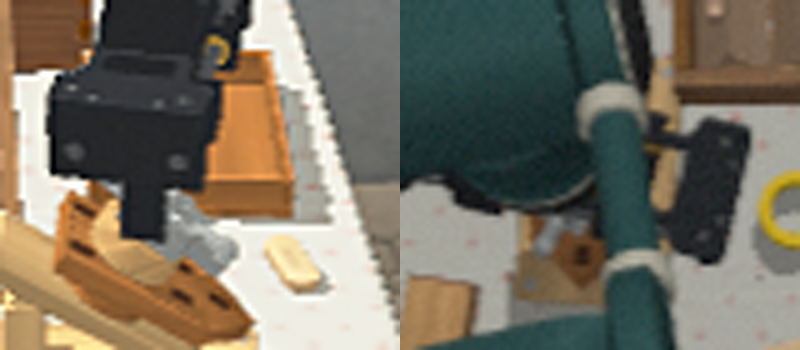

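Request:
servo_tool:
  jaw: [25,25,25,25]
  travel:
    - [-0.7,0.1,-1.3]
    - [-1.5,0.3,-2.6]
    - [-2.5,0.4,-4.3]
    - [-2.5,0.4,-4.3]
  yaw: [0,0,0,0]

```text
time_s: 5.0
ee_pos: [0.5231, 0.132, 0.1271]
tool_rot: [[0.97, -0.244, 0.004], [-0.244, -0.97, -0.001], [0.004, -0.0, -1.0]]
ft_force: [10.3, -2.8, -12.4]
finger_gap: 0.372
grasp_force: 28.0
```

Request:
servo_tool:
  jaw: [25,25,25,25,25,25]
  travel:
    - [0,0,0]
    - [0,0,0]
    - [0,0,0]
    - [0,0,0]
    - [0,0,0]
    - [0,0,0]
  yaw: [-0.04,-0.08,-0.12,-0.16,-0.2,-0.2]

```text
time_s: 5.75
ee_pos: [0.5235, 0.132, 0.1272]
tool_rot: [[0.999, -0.046, 0.004], [-0.046, -0.999, -0.0], [0.004, 0.0, -1.0]]
ft_force: [11.0, -2.3, -13.2]
finger_gap: 0.375
grasp_force: 28.2
```

Request:
servo_tool:
  jaw: [25,25,25,25,25,25]
  travel:
    - [0,0,0]
    - [0,0,0]
    - [0,0,0]
    - [0,0,0]
    - [0,0,0]
    - [0,0,0]
  yaw: [-0.04,-0.08,-0.12,-0.16,-0.2,-0.2]

```text
time_s: 6.5
ee_pos: [0.524, 0.1325, 0.1281]
tool_rot: [[0.988, 0.153, 0.005], [0.153, -0.988, 0.001], [0.005, 0.0, -1.0]]
ft_force: [8.5, -0.1, -9.6]
finger_gap: 0.368
grasp_force: 28.8
```

Request:
servo_tool:
  jaw: [25,25,25,25,25]
  travel:
    - [0,0,0]
    - [0,0,0]
    - [0,0,0]
    - [0,0,0]
    - [0,0,0]
  yaw: [-0.04,-0.08,-0.12,-0.16,-0.16]

```text
time_s: 7.12
ee_pos: [0.524, 0.1336, 0.1294]
tool_rot: [[0.951, 0.308, 0.005], [0.308, -0.951, 0.002], [0.006, -0.001, -1.0]]
ft_force: [6.3, 2.7, -1.4]
finger_gap: 0.368
grasp_force: 28.6
```

```bash
python3 - <<'E'
from plan import *
from cell import *
import cv2
s=observe();print(s["ee_pos"].round(4),s["ft_force"].round(1),s["moment"].round(2),s["finger_gap"]*88.1,s["grasp_force"])
a=cv2.resize(snapshot("side")["pixels"][170:240,320:400],None,fx=5,fy=5,interpolation=cv2.INTER_CUBIC)
b=cv2.resize(snapshot("top")["pixels"][180:250,230:310],None,fx=5,fy=5,interpolation=cv2.INTER_CUBIC)
cv2.imwrite("pics/c3.png",np.hstack([a,b]))
E
```

```text
[0.524  0.1336 0.1294] [ 6.3  2.7 -1.4] [ 0.23 -0.93 -0.1 ] 32.41737904105189 28.55394283309579
```

View pics/c3.png

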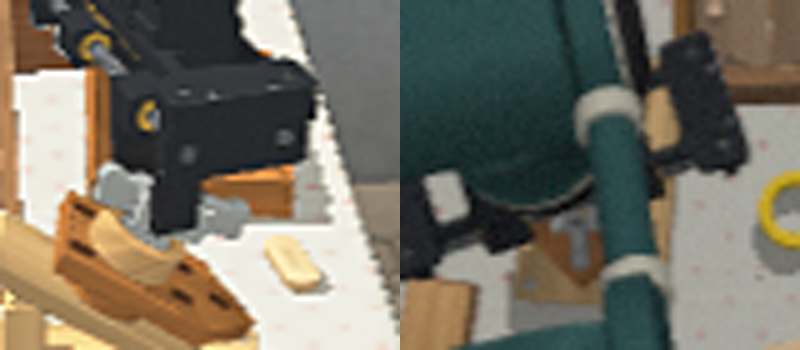

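Request:
servo_tool:
  jaw: [25,25,25,25]
  travel:
    - [-0.9,-0.4,-1.7]
    - [-1.8,-0.8,-3.5]
    - [-1.8,-0.8,-3.5]
    - [-1.8,-0.8,-3.5]
  yaw: [0,0,0,0]

```text
time_s: 7.72
ee_pos: [0.5229, 0.1339, 0.133]
tool_rot: [[0.951, 0.308, 0.007], [0.308, -0.951, 0.003], [0.008, -0.0, -1.0]]
ft_force: [7.7, 2.2, -2.6]
finger_gap: 0.363
grasp_force: 28.7
```

```bash
python3 - <<'E'
from cell import *
s=observe();print(s["moment"].round(2))
E
```

```text
[ 0.29 -1.33 -0.08]
```

Request:
servo_tool:
  jaw: [25,25,25,25]
  travel:
    - [0.9,0.4,-1.7]
    - [0,0,-3.5]
    - [-1.9,-0.8,-6.9]
    - [-1.9,-0.8,-6.9]
  yaw: [0,0,0,0]

```text
time_s: 8.22
ee_pos: [0.5199, 0.1335, 0.1403]
tool_rot: [[0.951, 0.308, 0.005], [0.308, -0.951, 0.002], [0.005, 0.0, -1.0]]
ft_force: [5.6, 1.2, 1.7]
finger_gap: 0.366
grasp_force: 28.6
```

```bash
python3 - <<'E'
from cell import *
import cv2
s=observe();print(s["moment"].round(2))
a=cv2.resize(snapshot("side")["pixels"][165:245,310:400],None,fx=7,fy=7,interpolation=cv2.INTER_CUBIC)
cv2.imwrite("pics/c4.png",a)
E
```

```text
[ 0.11 -0.8  -0.03]
```

View pics/c4.png

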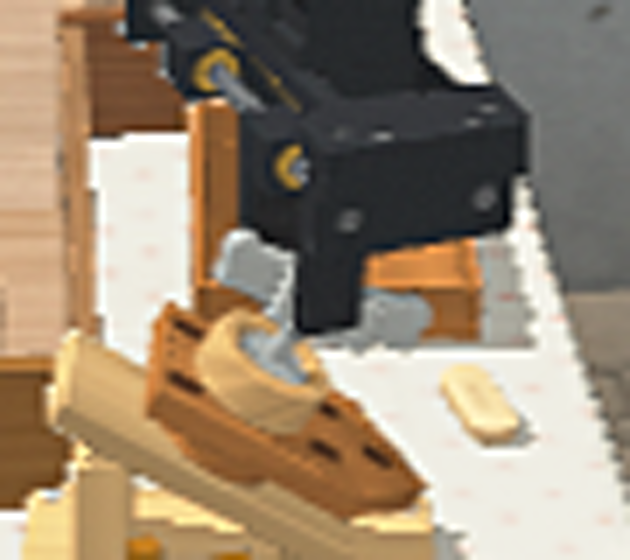

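Request:
servo_tool:
  jaw: [25,25,25,25,25,25]
  travel:
    - [-1.5,-0.6,-4]
    - [-4,-1.6,-8.5]
    - [-6.5,-2.7,-13]
    - [-9,-3.7,-17.5]
    - [-11,-4.5,-22]
    - [-11,-4.5,-22]
  yaw: [0,0,0,0,0,0]

```text
time_s: 9.02
ee_pos: [0.5057, 0.1338, 0.1611]
tool_rot: [[0.951, 0.309, 0.0], [0.309, -0.951, 0.0], [0.0, -0.0, -1.0]]
ft_force: [0.6, -0.9, -1.0]
finger_gap: 0.363
grasp_force: 28.2
```

```bash
python3 - <<'E'
from plan import *
from cell import *
s=observe();R=s["tool_rot"];print(s["ft_force"].round(1))
json.dump([*map(float,s["ee_pos"]),float(np.arctan2(R[1,0],R[0,0]))],open("cmd.json","w"))
t=dict(np.load("pics/top0.npz"))
from h import onplane
c=onplane(t,[(329,214),(387,215),(386,255),(328,254)],.026);print("tray",c.mean(0),np.arctan2(*(c[0]+c[1]-c[2]-c[3])[[1,0]]))
c=onplane(t,[(161,218),(216,216),(217,254),(160,258)],.02);print("rack",c.mean(0),np.arctan2(*(c[0]+c[1]-c[2]-c[3])[[1,0]]))
print(np.round(cmd(),3))
rows([((.475,-.085,.22),.0),((.475,-.085,.045),.0)],0)
E
```

```text
[ 0.6 -0.9 -1. ]
tray [ 0.47809168 -0.1279382   0.026     ] -0.06786000644350627
rack [0.48451708 0.36633444 0.02      ] 0.03364123556997414
[0.506 0.134 0.161 0.314]
([-96.7, 198.6, -58.9], 0.314)
([-96.7, 198.6, 116.1], 0.314)
```

```bash
python3 - <<'E'
from plan import *
rows([((.480,-.093,.20),-.07),((.480,-.093,.047),-.07)])
E
```

```text
([-94.4, 207.8, -38.9], 0.384)
([-94.4, 207.8, 114.1], 0.384)
```

Request:
servo_tool:
  jaw: [25,25,25,25,25,25,25,25,25,25,25,25]
  travel:
    - [-8,0,-39]
    - [-30,50,-39]
    - [-60,100,-39]
    - [-80,150,-39]
    - [-94.4,195,-39]
    - [-94.4,207.8,-10]
    - [-94.4,207.8,30]
    - [-94.4,207.8,60]
    - [-94.4,207.8,90]
    - [-94.4,207.8,105]
    - [-94.4,207.8,114.1]
    - [-94.4,207.8,114.1]
  yaw: [0,0.1,0.2,0.3,0.384,0.384,0.384,0.384,0.384,0.384,0.384,0.384]

```text
time_s: 10.52
ee_pos: [0.4802, -0.0931, 0.0467]
tool_rot: [[0.998, -0.07, -0.0], [-0.07, -0.998, 0.0], [-0.0, -0.0, -1.0]]
ft_force: [-0.4, 0.4, -0.5]
finger_gap: 0.362
grasp_force: 28.2
```

Request:
servo_tool:
  jaw: [25,25,25,50,50,50,50,50,50,50]
  travel:
    - [0,0,3]
    - [0,0,6]
    - [0,0,6]
    - [0,0,6]
    - [0,0,6]
    - [0,0,6]
    - [0,0,6]
    - [0,0,-30]
    - [0,0,-90]
    - [0,0,-130]
  yaw: [0,0,0,0,0,0,0,0,0,0]

```text
time_s: 11.78
ee_pos: [0.4808, -0.0933, 0.1792]
tool_rot: [[0.998, -0.07, 0.002], [-0.07, -0.998, -0.001], [0.002, 0.0, -1.0]]
ft_force: [-0.2, -0.7, -0.3]
finger_gap: 0.57
grasp_force: 0.0
```

```bash
python3 - <<'E'
from plan import *
from cell import *
from h import *
s=observe();R=s["tool_rot"];print(s["ee_pos"].round(4),s["finger_gap"]*88.1)
json.dump([.4802,-.0931,float(s["ee_pos"][2]),-.07],open("cmd.json","w"))
t=snapshot("top");np.savez("pics/top5.npz",**t)
for n,r in(("tray",(320,395,205,262)),("stand",(245,290,185,245))):
    P,uv,ok=cloud(t,*r);hsv=cv2.cvtColor(t["pixels"],cv2.COLOR_BGR2HSV)[uv[:,1],uv[:,0]].astype(int)
    g=ok&(hsv[:,1]<60)&(P[:,2]>.012 if n=="tray" else P[:,2]>.085)&(P[:,2]<.14)
    print(n,g.sum(),P[g].mean(0).round(4) if g.any() else "",P[g].max(0).round(3),P[g].min(0).round(3))
cv2.imwrite("pics/top5.png",cv2.resize(t["pixels"][180:270,230:400],None,fx=4.7,fy=4.7,interpolation=cv2.INTER_CUBIC))
rows([(W(-10.5,0,200),PH),(W(-10.5,0,107),PH)],0)
E
```

```text
[ 0.4808 -0.0933  0.1792] 50.176663574881125
tray 73 [ 0.4611 -0.0882  0.0243] [ 0.477 -0.074  0.034] [ 0.439 -0.106  0.015]
stand 82 [0.5301 0.1311 0.1042] [0.606 0.158 0.131] [0.509 0.118 0.088]
([37.5, -227.6, -20.8], 0.006)
([37.5, -227.6, 72.2], 0.006)
```

View pics/top5.png

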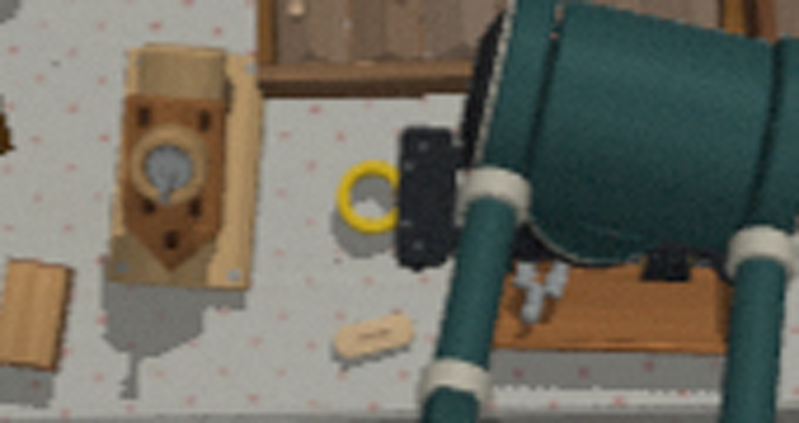

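```bash
python3 - <<'E'
from plan import *
from h import *
t=load("top5");hsv=cv2.cvtColor(t["pixels"],cv2.COLOR_BGR2HSV).astype(int)
# spacer ring: ellipse of ring + stud interior
def H(x,y,z): # stud-slope coords (u along up-slope, y, along axis) from foot, mm
    return W(.866*x-.5*z, y, 75+.5*x+.866*z)
print("pred spacer top c",proj(t,[H(0,0,30)]).round(2),"pred house side pts",proj(t,[H(-30,30,12),H(-30,-30,12),H(30,30,12),H(30,-30,12),H(-75,0,12),H(35,0,12)]).round(1).tolist())
for v in (206,208,220,222,226):
    print(v,[(u,*hsv[v,u]) for u in range(252,284,1)] if v in(208,226) else "")
E
```

```text
pred spacer top c [[265.24 215.36]] pred house side pts [[255.5, 222.4], [276.7, 223.5], [255.4, 202.3], [277.0, 203.5], [266.0, 237.5], [266.2, 201.2]]
206 
208 [(252, np.int64(8), np.int64(30), np.int64(163)), (253, np.int64(18), np.int64(19), np.int64(162)), (254, np.int64(26), np.int64(11), np.int64(163)), (255, np.int64(15), np.int64(54), np.int64(156)), (256, np.int64(15), np.int64(130), np.int64(133)), (257, np.int64(14), np.int64(158), np.int64(116)), (258, np.int64(13), np.int64(153), np.int64(113)), (259, np.int64(13), np.int64(156), np.int64(108)), (260, np.int64(15), np.int64(142), np.int64(113)), (261, np.int64(17), np.int64(120), np.int64(123)), (262, np.int64(16), np.int64(120), np.int64(138)), (263, np.int64(16), np.int64(117), np.int64(152)), (264, np.int64(16), np.int64(113), np.int64(162)), (265, np.int64(16), np.int64(120), np.int64(164)), (266, np.int64(16), np.int64(116), np.int64(160)), (267, np.int64(17), np.int64(118), np.int64(154)), (268, np.int64(16), np.int64(116), np.int64(149)), (269, np.int64(17), np.int64(120), np.int64(136)), (270, np.int64(17), np.i
[... 1621 characters left out ...]
nt64(13), np.int64(156), np.int64(95)), (271, np.int64(13), np.int64(163), np.int64(83)), (272, np.int64(13), np.int64(151), np.int64(98)), (273, np.int64(14), np.int64(161), np.int64(111)), (274, np.int64(14), np.int64(162), np.int64(113)), (275, np.int64(13), np.int64(153), np.int64(115)), (276, np.int64(13), np.int64(154), np.int64(106)), (277, np.int64(17), np.int64(120), np.int64(128)), (278, np.int64(17), np.int64(108), np.int64(163)), (279, np.int64(17), np.int64(107), np.int64(172)), (280, np.int64(17), np.int64(103), np.int64(169)), (281, np.int64(18), np.int64(107), np.int64(157)), (282, np.int64(17), np.int64(107), np.int64(152)), (283, np.int64(18), np.int64(109), np.int64(136))]
```

```bash
python3 - <<'E'
from plan import *
rows([(W(-12,0,200),PH),(W(-12,0,108.5),PH)])
# axis pull 45mm then
for d in(10,20,30,40,48): rows([(W(-12-.5*d,0,108.5+.866*d),PH)],0)
E
```

```text
([36.0, -227.6, -20.8], 0.006)
([36.0, -227.6, 70.7], 0.006)
([-5.0, 0.0, -8.6], -0.0)
([-10.0, 0.0, -17.3], -0.0)
([-15.0, 0.0, -25.9], -0.0)
([-20.0, 0.0, -34.6], -0.0)
([-24.0, 0.0, -41.5], -0.0)
```

Request:
servo_tool:
  jaw: [70,70,70,70,70,70,70,70,70,60,40,40]
  travel:
    - [0,-50,-21]
    - [10,-105,-21]
    - [25,-160,-21]
    - [36,-210,-21]
    - [36,-227.6,-21]
    - [36,-227.6,0]
    - [36,-227.6,40]
    - [36,-227.6,65]
    - [36,-227.6,70.7]
    - [36,-227.6,70.7]
    - [36,-227.6,70.7]
    - [36,-227.6,70.7]
  yaw: [0,0,0,0,0,0,0,0,0,0,0,0]

```text
time_s: 13.32
ee_pos: [0.5331, 0.1315, 0.1075]
tool_rot: [[0.998, -0.07, 0.003], [-0.07, -0.998, 0.0], [0.003, -0.001, -1.0]]
ft_force: [0.4, -0.6, 1.7]
finger_gap: 0.51
grasp_force: 30.0
```

Request:
servo_tool:
  jaw: [40,40,40,40]
  travel:
    - [0,0,0]
    - [0,0,0]
    - [0,0,0]
    - [0,0,0]
  yaw: [0,0,0,0]

```text
time_s: 13.82
ee_pos: [0.5331, 0.1315, 0.1074]
tool_rot: [[0.998, -0.07, 0.002], [-0.07, -0.998, 0.0], [0.002, -0.0, -1.0]]
ft_force: [-1.0, -0.3, 5.9]
finger_gap: 0.51
grasp_force: 30.0
```

Request:
servo_tool:
  jaw: [40,40,40,40,40]
  travel:
    - [-2,0,-3.5]
    - [-5,0,-8.7]
    - [-8.5,0,-14.7]
    - [-12,0,-20.8]
    - [-12,0,-20.8]
  yaw: [0,0,0,0,0]

```text
time_s: 14.45
ee_pos: [0.5193, 0.1321, 0.127]
tool_rot: [[0.998, -0.07, -0.001], [-0.07, -0.998, -0.0], [-0.001, 0.0, -1.0]]
ft_force: [0.9, 0.9, 0.8]
finger_gap: 0.514
grasp_force: 30.0
```

Request:
servo_tool:
  jaw: [40,40,40,40,40,40]
  travel:
    - [-3.5,0,-6]
    - [-7,0,-12]
    - [-10.5,0,-18]
    - [-14,0,-24.2]
    - [-15,0,-45]
    - [-15,0,-45]
  yaw: [0,0,0,0,0,0]

```text
time_s: 15.2
ee_pos: [0.5059, 0.1336, 0.1735]
tool_rot: [[0.998, -0.07, 0.003], [-0.07, -0.998, 0.001], [0.003, -0.001, -1.0]]
ft_force: [1.1, 0.7, 0.1]
finger_gap: 0.513
grasp_force: 30.0
```

```bash
python3 - <<'E'
from plan import *
from cell import *
s=observe();R=s["tool_rot"];print(s["ft_force"].round(1),s["finger_gap"]*88.1)
json.dump([*map(float,s["ee_pos"]),float(np.arctan2(R[1,0],R[0,0]))],open("cmd.json","w"))
rows([((.474,-.170,.18),-.07),((.474,-.170,.047),-.07)])
E
```

```text
[1.1 0.7 0.1] 45.18874026944404
([-10.6, 305.1, -6.5], -0.0)
([-10.6, 305.1, 126.5], -0.0)
```

Request:
servo_tool:
  jaw: [40,40,40,40,40,40,40,40,40,40,40,40]
  travel:
    - [0,50,-6]
    - [-2,105,-6]
    - [-4,160,-6]
    - [-6,215,-6]
    - [-10,270,-6]
    - [-10.6,298,0]
    - [-10.6,298,50]
    - [-10.6,298,85]
    - [-10.6,298,110]
    - [-10.6,298,123]
    - [-10.6,298,129]
    - [-10.6,298,129]
  yaw: [0,0,0,0,0,0,0,0,0,0,0,0]

```text
time_s: 16.7
ee_pos: [0.4739, -0.1633, 0.043]
tool_rot: [[0.998, -0.07, 0.0], [-0.07, -0.998, -0.0], [0.0, 0.0, -1.0]]
ft_force: [-0.7, 0.5, -1.0]
finger_gap: 0.514
grasp_force: 30.0
```

Request:
servo_tool:
  jaw: [54,54,54,54,54,54,54]
  travel:
    - [0,0,0]
    - [0,0,0]
    - [0,0,0]
    - [0,0,0]
    - [0,0,-40]
    - [0,0,-100]
    - [0,0,-150]
  yaw: [0,0,0,0,0,0,0]

```text
time_s: 17.58
ee_pos: [0.4737, -0.1633, 0.1948]
tool_rot: [[0.998, -0.07, 0.001], [-0.07, -0.998, -0.0], [0.001, 0.0, -1.0]]
ft_force: [1.5, -0.5, 0.4]
finger_gap: 0.612
grasp_force: 0.0
```

```bash
python3 - <<'E'
from plan import *
from cell import *
from h import *
s=observe();R=s["tool_rot"];print(s["ee_pos"].round(4),s["ft_force"].round(1),s["finger_gap"]*88.1)
json.dump([*map(float,s["ee_pos"]),float(np.arctan2(R[1,0],R[0,0]))],open("cmd.json","w"))
t=snapshot("side");np.savez("pics/side6.npz",**t);u=snapshot("top");np.savez("pics/top6.npz",**u)
a=cv2.resize(t["pixels"][165:250,310:410],None,fx=6,fy=6,interpolation=cv2.INTER_CUBIC)
cv2.imwrite("pics/c6.png",a)
E
```

```text
[ 0.4737 -0.1633  0.1948] [ 1.5 -0.5  0.4] 53.880810732417935
```

View pics/c6.png

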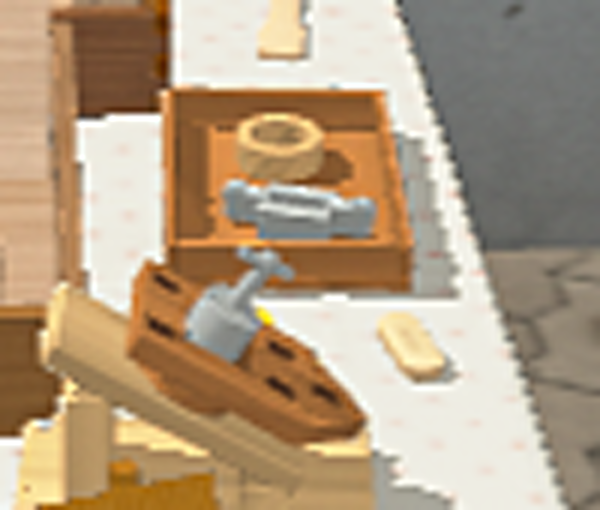

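```bash
python3 - <<'E'
from plan import *
c=cmd();c[:3]=[.4737,-.1633,.194];json.dump(c,open("cmd.json","w"))
rows([(W(-12,0,180),PH),(W(-12,0,88.5),PH)])
E
```

```text
([37.5, -298.1, 14.0], 0.006)
([37.5, -298.1, 105.5], 0.006)
```

Request:
servo_tool:
  jaw: [88,88,88,88,88,88,88,88,88,88,88,88]
  travel:
    - [0,-50,0]
    - [5,-105,0]
    - [15,-160,0]
    - [25,-215,0]
    - [35,-270,0]
    - [37.5,-298,10]
    - [37.5,-298,30]
    - [37.5,-298,60]
    - [37.5,-298,85]
    - [37.5,-298,98]
    - [37.5,-298,105.5]
    - [37.5,-298,105.5]
  yaw: [0,0,0,0,0,0.006,0.006,0.006,0.006,0.006,0.006,0.006]

```text
time_s: 19.18
ee_pos: [0.5318, 0.1313, 0.0871]
tool_rot: [[0.997, -0.076, -0.0], [-0.076, -0.997, -0.0], [-0.0, 0.0, -1.0]]
ft_force: [0.1, -0.6, -0.2]
finger_gap: 1.0
grasp_force: 0.0
```

Request:
servo_tool:
  jaw: [55,55,55,55,55,55]
  travel:
    - [0,0,0]
    - [0,0,0]
    - [0,0,0]
    - [0,0,0]
    - [0,0,0]
    - [0,0,0]
  yaw: [0,0,0,0,0,0]

```text
time_s: 19.92
ee_pos: [0.5323, 0.1315, 0.0879]
tool_rot: [[0.997, -0.076, 0.001], [-0.076, -0.997, 0.0], [0.001, -0.0, -1.0]]
ft_force: [-1.5, -0.3, 4.9]
finger_gap: 0.675
grasp_force: 30.0
```

Request:
servo_tool:
  jaw: [55,55,55,55,55,55]
  travel:
    - [-1.5,0,-2.6]
    - [-4,0,-6.9]
    - [-7,0,-12.1]
    - [-10,0,-17.3]
    - [-13,0,-22.5]
    - [-13,0,-22.5]
  yaw: [0,0,0,0,0,0]

```text
time_s: 20.68
ee_pos: [0.5188, 0.1325, 0.1106]
tool_rot: [[0.997, -0.076, 0.0], [-0.076, -0.997, 0.0], [0.0, -0.0, -1.0]]
ft_force: [2.1, 0.4, 3.3]
finger_gap: 0.678
grasp_force: 30.0
```

Request:
servo_tool:
  jaw: [55,55,55,55,55,55]
  travel:
    - [-2,0,-3.5]
    - [-5,0,-8.7]
    - [-8,0,-13.9]
    - [-11,0,-19.1]
    - [-14,0,-24.2]
    - [-14,0,-24.2]
  yaw: [0,0,0,0,0,0]

```text
time_s: 21.42
ee_pos: [0.5051, 0.1336, 0.1347]
tool_rot: [[0.997, -0.076, 0.001], [-0.076, -0.997, 0.0], [0.001, -0.0, -1.0]]
ft_force: [0.5, -0.0, -0.4]
finger_gap: 0.678
grasp_force: 30.0
```

Request:
servo_tool:
  jaw: [55,55,55,55,55,55]
  travel:
    - [-2,0,-3.5]
    - [-5,0,-8.7]
    - [-8,0,-13.9]
    - [-10,0,-30]
    - [-10,0,-65]
    - [-10,0,-65]
  yaw: [0,0,0,0,0,0]

```text
time_s: 22.18
ee_pos: [0.4976, 0.1348, 0.2032]
tool_rot: [[0.997, -0.076, 0.008], [-0.076, -0.997, 0.002], [0.008, -0.002, -1.0]]
ft_force: [0.3, 0.8, -1.0]
finger_gap: 0.674
grasp_force: 30.0
```

```bash
python3 - <<'E'
from plan import *
from cell import *
from h import *
s=observe();R=s["tool_rot"];print(s["ee_pos"].round(4),s["ft_force"].round(1),s["finger_gap"]*88.1,s["joints"].round(2))
json.dump([*map(float,s["ee_pos"]),float(np.arctan2(R[1,0],R[0,0]))],open("cmd.json","w"))
t=snapshot("side");np.savez("pics/side7.npz",**t)
# house plane in hand (depth, side)
P,uv,ok=cloud(t,300,400,140,240);hsv=cv2.cvtColor(t["pixels"],cv2.COLOR_BGR2HSV)[uv[:,1],uv[:,0]].astype(int)
g=ok&(hsv[:,0]<18)&(hsv[:,1]>90)&(abs(P[:,0]-s["ee_pos"][0])<.09)&(abs(P[:,1]-s["ee_pos"][1])<.045)&(P[:,2]>.125)
Q=P[g];print(g.sum(),Q.min(0).round(3),Q.max(0).round(3))
# rack slats: brightness edges along top image column lines
u=load("top5");
for y in(.32,.40):
    xs=np.arange(.41,.56,.002);px=proj(u,[(x,y,.02) for x in xs]);L=cv2.cvtColor(u["pixels"],cv2.COLOR_BGR2HSV)
    print(y,[(round(float(x),3),*map(int,cv2.remap(L,np.float32([[p[0]]]),np.float32([[p[1]]]),cv2.INTER_LINEAR)[0,0])) for x,p in zip(xs,px)][::2])
E
```

```text
[0.4976 0.1348 0.2032] [ 0.3  0.8 -1. ] 59.36502469279524 [ 0.22 -0.    2.   -0.    1.13  1.86]
405 [0.437 0.103 0.157] [0.538 0.179 0.216]
0.32 [(0.41, 32, 16, 164), (0.414, 28, 15, 164), (0.418, 27, 16, 163), (0.422, 30, 13, 133), (0.426, 28, 15, 111), (0.43, 17, 60, 98), (0.434, 17, 106, 110), (0.438, 17, 113, 99), (0.442, 17, 117, 150), (0.446, 17, 119, 165), (0.45, 17, 118, 165), (0.454, 17, 109, 160), (0.458, 18, 109, 152), (0.462, 18, 108, 117), (0.466, 18, 107, 121), (0.47, 16, 117, 120), (0.474, 16, 115, 166), (0.478, 17, 118, 168), (0.482, 16, 114, 165), (0.486, 18, 108, 170), (0.49, 18, 111, 120), (0.494, 17, 106, 117), (0.498, 17, 112, 113), (0.502, 18, 116, 159), (0.506, 17, 117, 166), (0.51, 17, 116, 162), (0.514, 18, 109, 151), (0.518, 18, 108, 130), (0.522, 17, 107, 110), (0.526, 18, 110, 111), (0.53, 16, 116, 125), (0.534, 17, 119, 160), (0.538, 17, 116, 167), (0.542, 17, 111, 156), (0.546, 17, 101, 163), (0.55, 21, 33, 156), (0.554, 25, 15, 163), (0.558, 27, 16, 163)]
0.4 [(0.41, 28, 15, 162), (0.414, 25, 19, 160), (0.418, 32, 14, 115), (0.422, 33, 14, 110), (0.426, 17, 109, 113), (0.43, 17, 105, 110), (0.434, 17, 121, 115), (0.438, 17, 117, 165), (0.442, 17, 119, 172), (0.446, 16, 116, 167), (0.45, 17, 107, 172), (0.454, 17, 109, 123), (0.458, 17, 105, 126), (0.462, 18, 112, 109), (0.466, 17, 115, 157), (0.47, 17, 119, 165), (0.474, 17, 116, 167), (0.478, 17, 111, 161), (0.482, 19, 108, 144), (0.486, 17, 112, 118), (0.49, 18, 108, 113), (0.494, 16, 113, 125), (0.498, 16, 116, 162), (0.502, 16, 117, 170), (0.506, 17, 115, 163), (0.51, 18, 107, 158), (0.514, 17, 109, 111), (0.518, 17, 109, 110), (0.522, 16, 109, 106), (0.526, 16, 116, 145), (0.53, 17, 118, 165), (0.534, 17, 117, 172), (0.538, 17, 109, 164), (0.542, 17, 82, 167), (0.546, 27, 13, 162), (0.55, 30, 13, 162), (0.554, 25, 15, 165), (0.558, 26, 14, 163)]
```

```bash
python3 - <<'E'
from plan import *
from h import *
for n,r in(("top5",(120,260,120,262)),("side6",(180,420,180,390))):
    t=load(n);P,uv,ok=cloud(t,*r)
    for zz in(.05,.08,.1):
        k=ok&(P[:,2]>zz)&(P[:,1]>.30)&(P[:,1]<.43)&(P[:,0]>.38)&(P[:,0]<.65)
        print(n,zz,k.sum(),np.sort(P[k][:,0])[:8].round(3))
th=np.pi/2+.075
rows([((.4775,.3585,.20),th),((.4775,.3585,.080),th),((.4775,.3585,.069),th)],0)
E
```

```text
top5 0.05 763 [0.577 0.577 0.578 0.579 0.579 0.579 0.579 0.58 ]
top5 0.08 635 [0.577 0.577 0.579 0.579 0.579 0.579 0.58  0.58 ]
top5 0.1 570 [0.577 0.579 0.579 0.579 0.579 0.58  0.58  0.581]
side6 0.05 1559 [0.561 0.563 0.565 0.565 0.566 0.567 0.567 0.568]
side6 0.08 1192 [0.574 0.574 0.576 0.576 0.577 0.577 0.577 0.578]
side6 0.1 931 [0.574 0.576 0.576 0.577 0.577 0.577 0.578 0.578]
([-37.1, -221.5, 3.2], -1.722)
([-37.1, -221.5, 123.2], -1.722)
([-37.1, -221.5, 134.2], -1.722)
```

```bash
python3 - <<'E'
from plan import *
from h import *
for n,r in(("top5",(120,270,120,262)),("side6",(150,420,170,395))):
    t=load(n);P,uv,ok=cloud(t,*r)
    for zz in(.04,.075):
        k=ok&(P[:,2]>zz)&(P[:,2]<.2)&(P[:,1]>.25)&(P[:,1]<.5)&(P[:,0]>.44)&(P[:,0]<.575)
        Q=P[k]
        print(n,zz,k.sum());
        for y in np.arange(.25,.5,.025):
            m=(Q[:,1]>=y)&(Q[:,1]<y+.025)
            if m.any(): print("   y",round(y,3),m.sum(),"minx",np.sort(Q[m][:,0])[:3].round(3),"maxz",Q[m][:,2].max().round(3))
th=.075
rows([((.500,.366,.20),th),((.500,.366,.080),th),((.500,.366,.069),th)],0)
E
```

```text
top5 0.04 195
   y 0.25 127 minx [0.545 0.545 0.545] maxz 0.116
   y 0.275 68 minx [0.541 0.541 0.542] maxz 0.105
top5 0.075 160
   y 0.25 113 minx [0.545 0.545 0.545] maxz 0.116
   y 0.275 47 minx [0.542 0.544 0.545] maxz 0.105
side6 0.04 518
   y 0.25 52 minx [0.545 0.545 0.545] maxz 0.116
   y 0.275 427 minx [0.539 0.539 0.54 ] maxz 0.112
   y 0.3 37 minx [0.561 0.563 0.565] maxz 0.075
   y 0.325 2 minx [0.574 0.574] maxz 0.101
side6 0.075 318
   y 0.25 52 minx [0.545 0.545 0.545] maxz 0.116
   y 0.275 264 minx [0.541 0.541 0.541] maxz 0.112
   y 0.325 2 minx [0.574 0.574] maxz 0.101
([-15.2, -230.7, 3.2], -0.151)
([-15.2, -230.7, 123.2], -0.151)
([-15.2, -230.7, 134.2], -0.151)
```

```bash
python3 - <<'E'
from plan import *
rows([((.4965,.399,.195),.075),((.4965,.399,.074),.075)])
print(cmd())
E
```

```text
([-21.2, -263.4, 8.2], -0.151)
([-21.2, -263.4, 129.2], -0.151)
[0.4964961829877842, 0.3990414854952423, 0.07395696582560851, 0.07478897982981314]
```

Request:
servo_tool:
  jaw: [55,55,55,55,55,55,55,55,55,55,55,55]
  travel:
    - [-3,-30,0]
    - [-6,-75,0]
    - [-9,-125,0]
    - [-12,-175,0]
    - [-17,-220,0]
    - [-21.2,-252,0]
    - [-21.2,-263.4,12]
    - [-21.2,-263.4,45]
    - [-21.2,-263.4,80]
    - [-21.2,-263.4,110]
    - [-21.2,-263.4,123]
    - [-21.2,-263.4,123]
  yaw: [0,0,-0.03,-0.06,-0.1,-0.151,-0.151,-0.151,-0.151,-0.151,-0.151,-0.151]

```text
time_s: 23.72
ee_pos: [0.4931, 0.3971, 0.0742]
tool_rot: [[0.997, 0.074, -0.003], [0.074, -0.997, -0.002], [-0.003, 0.002, -1.0]]
ft_force: [-0.1, -0.5, -0.2]
finger_gap: 0.675
grasp_force: 30.0
```

```bash
python3 - <<'E'
from plan import *
from cell import *
from h import *
s=observe();R=s["tool_rot"];print(s["ee_pos"].round(4),s["ft_force"].round(1),s["finger_gap"]*88.1)
t=snapshot("side");np.savez("pics/side8.npz",**t)
c=proj(t,[s["ee_pos"]])[0].astype(int);print(c)
a=t["pixels"][c[1]-50:c[1]+60,c[0]-70:c[0]+70]
cv2.imwrite("pics/c8.png",cv2.resize(a,None,fx=5.4,fy=5.4,interpolation=cv2.INTER_CUBIC))
E
```

```text
[0.4931 0.3971 0.0742] [-0.1 -0.5 -0.2] 59.505910504086636
[377 298]
```

View pics/c8.png

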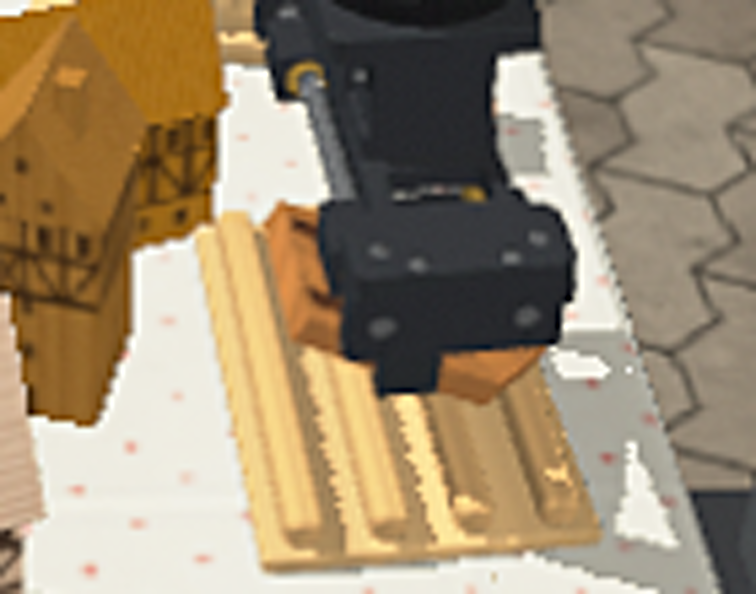

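```bash
python3 - <<'E'
from cell import *
from plan import *
from h import *
s=observe();R=s["tool_rot"];print(s["ee_pos"].round(4),s["qd"].round(3))
json.dump([*map(float,s["ee_pos"]),float(np.arctan2(R[1,0],R[0,0]))],open("cmd.json","w"))
for n,r in(("side6",(330,430,270,360)),("top5",(155,222,210,262))):
    t=load(n);P,uv,ok=cloud(t,*r)
    k=ok&(abs(P[:,1]-.395)<.02)&(P[:,2]>.016)&(P[:,2]<.026);x=P[k][:,0]+.075*(P[k][:,1]-.393)
    h,e=np.histogram(x,np.arange(.42,.56,.003));print(n,P[k][:,2].mean().round(4),[(round(float(a),3),int(b)) for a,b in zip(e,h)])
t=load("side8");P,uv,ok=cloud(t,360,420,280,340);hsv=cv2.cvtColor(t["pixels"],cv2.COLOR_BGR2HSV)[uv[:,1],uv[:,0]].astype(int)
k=ok&(hsv[:,0]<14)&(hsv[:,1]>110)&(P[:,2]>.025)&(P[:,2]<.1)&(P[:,0]<.475);Q=P[k];i=np.argsort(Q[:,0])[:6];print(Q[i].round(4))
E
```

```text
[0.494  0.3979 0.0758] [ 0.003 -0.022 -0.025  0.002 -0.001 -0.001]
side6 0.0198 [(0.42, 0), (0.423, 0), (0.426, 0), (0.429, 0), (0.432, 7), (0.435, 23), (0.438, 20), (0.441, 26), (0.444, 28), (0.447, 7), (0.45, 0), (0.453, 0), (0.456, 0), (0.459, 0), (0.462, 5), (0.465, 20), (0.468, 23), (0.471, 19), (0.474, 26), (0.477, 11), (0.48, 0), (0.483, 0), (0.486, 0), (0.489, 0), (0.492, 3), (0.495, 24), (0.498, 26), (0.501, 22), (0.504, 25), (0.507, 8), (0.51, 0), (0.513, 0), (0.516, 0), (0.519, 0), (0.522, 13), (0.525, 24), (0.528, 22), (0.531, 24), (0.534, 23), (0.537, 0), (0.54, 0), (0.543, 0), (0.546, 0), (0.549, 0), (0.552, 0), (0.555, 0)]
top5 0.02 [(0.42, 0), (0.423, 0), (0.426, 0), (0.429, 0), (0.432, 6), (0.435, 17), (0.438, 13), (0.441, 13), (0.444, 14), (0.447, 4), (0.45, 0), (0.453, 0), (0.456, 0), (0.459, 0), (0.462, 7), (0.465, 12), (0.468, 14), (0.471, 14), (0.474, 11), (0.477, 2), (0.48, 0), (0.483, 0), (0.486, 0), (0.489, 0), (0.492, 5), (0.495, 14), (0.498, 13), (0.501, 13), (0.504, 10), (0.507, 3), (0.51, 1), (0.513, 0), (0.516, 0), (0.519, 0), (0.522, 5), (0.525, 16), (0.528, 10), (0.531, 14), (0.534, 14), (0.537, 2), (0.54, 0), (0.543, 0), (0.546, 0), (0.549, 0), (0.552, 0), (0.555, 0)]
[[0.4402 0.4004 0.041 ]
 [0.4422 0.4004 0.0411]
 [0.4439 0.408  0.0434]
 [0.4442 0.4108 0.041 ]
 [0.4485 0.4138 0.0389]
 [0.4655 0.4154 0.0541]]
```

Request:
servo_tool:
  jaw: [55,55,55,55,55]
  travel:
    - [-2,0,3]
    - [-2,0,6]
    - [-2,0,8]
    - [-1,0,10]
    - [-1,0,10]
  yaw: [0,0,0,0,0]

```text
time_s: 24.4
ee_pos: [0.4936, 0.3989, 0.0668]
tool_rot: [[0.997, 0.075, 0.001], [0.075, -0.997, 0.001], [0.001, -0.001, -1.0]]
ft_force: [1.1, -0.5, 4.5]
finger_gap: 0.679
grasp_force: 30.0
```

Request:
servo_tool:
  jaw: [55,55,55,55,55,55]
  travel:
    - [2.5,0,4]
    - [5,0,8]
    - [7,0,12]
    - [8.5,0,16]
    - [9,0,18]
    - [9,0,18]
  yaw: [0,0,0,0,0,0]

```text
time_s: 25.15
ee_pos: [0.502, 0.399, 0.0478]
tool_rot: [[0.997, 0.075, 0.0], [0.075, -0.997, -0.0], [0.0, 0.0, -1.0]]
ft_force: [1.4, 1.1, 2.7]
finger_gap: 0.678
grasp_force: 30.0
```

```bash
python3 - <<'E'
from cell import *
from h import *
s=observe();print(s["ee_pos"].round(4),s["ft_force"].round(1))
t=snapshot("side");np.savez("pics/side9.npz",**t)
P,uv,ok=cloud(t,320,430,260,350);hsv=cv2.cvtColor(t["pixels"],cv2.COLOR_BGR2HSV)[uv[:,1],uv[:,0]].astype(int)
k=ok&(hsv[:,0]<14)&(hsv[:,1]>110)&(P[:,2]>.022)&(P[:,2]<.1)&(P[:,0]>.42)&(P[:,0]<.6)&(abs(P[:,1]-.4)<.04);Q=P[k]
for a in np.arange(.43,.58,.01):
    m=(Q[:,0]>=a)&(Q[:,0]<a+.01)
    if m.any(): print(round(a,3),m.sum(),"z",Q[m][:,2].min().round(4),Q[m][:,2].max().round(4))
E
```

```text
[0.502  0.399  0.0478] [1.4 1.1 2.7]
0.45 1 z 0.0327 0.0327
0.46 2 z 0.0299 0.0345
0.47 4 z 0.0277 0.0345
0.48 3 z 0.0304 0.0341
0.51 5 z 0.0344 0.0438
0.52 25 z 0.037 0.0502
0.53 22 z 0.0469 0.052
0.54 8 z 0.0395 0.0426
```

Request:
servo_tool:
  jaw: [55,55,55,55,55]
  travel:
    - [1,0,3]
    - [1.8,0,6]
    - [2.2,0,8]
    - [2.3,0,9]
    - [2.3,0,9]
  yaw: [0,0,0,0,0]

```text
time_s: 25.82
ee_pos: [0.504, 0.3992, 0.0388]
tool_rot: [[0.997, 0.075, -0.0], [0.075, -0.997, -0.0], [-0.0, 0.0, -1.0]]
ft_force: [-0.2, 1.7, 2.9]
finger_gap: 0.675
grasp_force: 30.0
```

```bash
python3 - <<'E'
from cell import *
from h import *
s=observe();print(s["ee_pos"].round(4),s["ft_force"].round(1))
t=snapshot("side");np.savez("pics/side10.npz",**t)
P,uv,ok=cloud(t,320,430,260,350);hsv=cv2.cvtColor(t["pixels"],cv2.COLOR_BGR2HSV)[uv[:,1],uv[:,0]].astype(int)
k=ok&(hsv[:,0]<14)&(hsv[:,1]>110)&(P[:,2]>.022)&(P[:,2]<.1)&(P[:,0]>.42)&(P[:,0]<.6)&(abs(P[:,1]-.4)<.04);Q=P[k]
for a in np.arange(.43,.58,.01):
    m=(Q[:,0]>=a)&(Q[:,0]<a+.01)
    if m.any(): print(round(a,3),m.sum(),"z",Q[m][:,2].min().round(4),Q[m][:,2].max().round(4))
E
```

```text
[0.504  0.3992 0.0388] [-0.2  1.7  2.9]
0.46 1 z 0.0238 0.0238
0.47 4 z 0.0235 0.026
0.48 2 z 0.0223 0.0241
0.51 4 z 0.0241 0.0247
0.52 22 z 0.0248 0.037
0.53 27 z 0.0339 0.0402
0.54 10 z 0.0261 0.0368
```

Request:
servo_tool:
  jaw: [55,55,66,75,75,75,75,75,75,75]
  travel:
    - [0,0,1]
    - [0,0,1]
    - [0,0,1]
    - [0,0,1]
    - [0,0,1]
    - [0,0,1]
    - [0,0,-20]
    - [0,0,-60]
    - [0,0,-110]
    - [0,0,-150]
  yaw: [0,0,0,0,0,0,0,0,0,0]

```text
time_s: 27.12
ee_pos: [0.5048, 0.3998, 0.193]
tool_rot: [[0.997, 0.075, 0.003], [0.075, -0.997, 0.002], [0.003, -0.002, -1.0]]
ft_force: [0.3, -0.1, -0.9]
finger_gap: 0.853
grasp_force: 0.0
```

Request:
servo_tool:
  jaw: [75,75,75,75,75,75]
  travel:
    - [-20,40,0]
    - [-40,90,0]
    - [-60,150,0]
    - [-60,200,0]
    - [-60,200,0]
    - [-60,200,0]
  yaw: [0,0,0,0,0,0]

```text
time_s: 27.88
ee_pos: [0.4599, 0.1958, 0.1903]
tool_rot: [[0.997, 0.074, 0.002], [0.074, -0.997, 0.001], [0.002, -0.001, -1.0]]
ft_force: [0.5, 0.7, 0.3]
finger_gap: 0.851
grasp_force: 0.0
```

```bash
python3 - <<'E'
from cell import *
from h import *
s=observe();print(s["ee_pos"].round(4),s["ft_force"].round(1))
t=snapshot("side")
P,uv,ok=cloud(t,320,430,250,360);hsv=cv2.cvtColor(t["pixels"],cv2.COLOR_BGR2HSV)[uv[:,1],uv[:,0]].astype(int)
k=ok&(hsv[:,0]<14)&(hsv[:,1]>110)&(P[:,2]>.027)&(P[:,2]<.1)&(P[:,0]>.42)&(P[:,0]<.6)&(abs(P[:,1]-.4)<.05);Q=P[k]
m=Q.mean(0);w=np.linalg.svd(Q-m)[2][2];w*=np.sign(w[2]);print("top plane",len(Q),m.round(4),w.round(3),"tilt",np.arccos(w[2]).round(3),Q.min(0).round(3),Q.max(0).round(3))
u=snapshot("top")
for n,d,r in(("tray",u,(320,395,205,262)),):
    P,uv,ok=cloud(d,*r);hsv=cv2.cvtColor(d["pixels"],cv2.COLOR_BGR2HSV)[uv[:,1],uv[:,0]].astype(int)
    for nm,g in(("nut",(hsv[:,1]<70)),("spacer",(hsv[:,0]>14)&(hsv[:,1]<150)&(hsv[:,1]>70))):
        g=g&ok&(P[:,2]>.012)&(P[:,2]<.05)&(abs(P[:,0]-.478)<.053)&(abs(P[:,1]+.128)<.078);print(nm,g.sum(),P[g].mean(0).round(3),P[g].max(0).round(3))
# clutter: compare with the first view
a=load("top0")["pixels"].astype(int);b=u["pixels"].astype(int)
for n,(x,y) in dict(block=(236,246),fob=(309,252),spat=(435,240),jar=(231,160)).items(): print(n,abs(a-b)[y-12:y+12,x-20:x+20].mean().round(1))
E
```

```text
[0.4599 0.1958 0.1903] [0.5 0.7 0.3]
top plane 116 [0.4974 0.4011 0.0322] [ 0.    -0.002  1.   ] tilt 0.002 [0.445 0.373 0.027] [0.545 0.43  0.035]
nut 143 [ 0.475 -0.092  0.024] [ 0.512 -0.073  0.031]
spacer 114 [ 0.478 -0.165  0.023] [ 0.499 -0.08   0.029]
block 56.8
fob 5.9
spat 5.7
jar 4.6
```

```bash
python3 -c "
from cell import *
print(finish_job())"
```

```text
the job is handed in; nothing more can be done
None
```

The job is handed in: the wing nut and spacer lie in the tray and the house front lies flat on the rack (measured tilt about 0.002 rad). The jar, key fob and spatula have not moved, but the arm hid the sanding block in the last picture, so I could not check that one.

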